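# Snap the lunch box shut against the tray

## Robot

A 6-joint arm with a two-finger parallel gripper is mounted at the origin on the work surface. World frame = base frame: x ahead of the robot, y to its left, z up, the work surface at z = 0. Lengths are in m, angles in rad, forces in N, time in s.
With the tool pointing down it reaches from about 0.4 to 0.825 m from the base axis. Payload 7 kg.
Tool frame: the origin (TCP) lies midway between the tips of the shut fingers; the grasp point (between the pads) lies 19 mm behind it; z points along the fingers, y is the line along which they close (so a half turn about z gives the same grasp; the last joint's range is limited). The gripper opens to 85 mm and grips with 20 to 120 N. Pads are 22 mm wide; open, the fingers measure 114 mm over their backs; the gripper's body (76 mm by 85 mm) begins 54 mm behind the grasp point. The pads swing forward as they close: fully open they stand 13 mm farther back than shut.
Start: joints at [1.394, 0.359, 0.012, 0, -1.224, -0.288], TCP at [0.303, 0.603, 0.21] pointing down, gripper open.
Joint ranges: [-3.07, 3.07], [-1.43, 2.12], [-1.02, 1.25], [-3.03, 1.67], [-3.05, -0], [-3.03, 3.03]. Speed limits (rad/s): [2.39, 2.39, 3.01, 3.14, 3.14, 3.14].

## Interface

Orientations are given as a unit quaternion [w, x, y, z].
In Python, from plant import r, vision, workorder gives the robot as it stands. The module is installed in compiled form; this text tells all that it offers.
- The arm moves only by the shell command python3 -m jog 'ROWS'. ROWS is text: rows parted by semicolons, each of 7 numbers parted by spaces: the turn, a rotation vector about the tool's x, y, z in rad, then the shift along the tool's x, y, z in m, then the opening, from 0 (shut) to 1 (fully open). In form: rx ry rz x y z grip; .... A call has 1 to 20 rows; each row is the pose to reach, as a shift and turn from the pose commanded when the call began, along the tool's axes at that moment; what a row does not reach only later rows make up. A row lasts 1/10 s, in which the tool goes at most 50 mm and 8.59 degrees, less where a joint would pass 70% of its speed; a pose out of reach is approached as far as the arm can. A call with a gripper value outside its range is refused whole. The fingers move at their own pace and stop on an object; the grip force is fixed at half the most. Time passes only in rows, so rows that repeat a pose let the fingers close. It gives the time, the measured TCP pose, the force, the opening and the grip force at its end, in the units of the state.
- r.get_obs(): the state, without advancing time (a new reading comes with each control period).
- vision.snapshot(name): name is "side" or "top" or "wrist"; returns (picture, depth): 480x640x3 uint8, blue, green, red; 480x640 float32, m along the optical axis (not along the pixel's ray), 0 where there is no reading.
- vision.calibration(name): a dict with "vertical_fov" (degrees; the focal length in pixels is half the picture's height over the tangent of half this angle, whatever the lens; pixels are square), "cx", "cy" (the principal point, pixels), "origin" and "orientation" of the camera in the world. Camera axes: x right, y down, z forward; pixel columns grow to the right and rows downward; lengths in m; the calibration is good to about 2 mm. A picture is of the moment at which its call begins: read the wrist's pose just before it. calibration takes no time and is no camera call; for the wrist camera it gives the pose at the moment of the call.
- workorder.close_job(): hands the job in; it is judged then, once.
The state is a dict: "time": time; "qpos": joint angles; "dq": joint speeds; "joint_torque": joint torques, N m; "position": TCP position; "orientation": TCP orientation; "force": force on the tool from outside, world axes, zero at the start; "moment": the same for the moment, N m; "width": finger opening in m; "finger_force": force on a finger pad.
Only numpy, scipy, OpenCV 4.12 (cv2) and the standard library are available. Lean on these libraries where they do the work, as an engineer would, in place of code of your own. Each camera call takes 0.05 s, during which the arm holds its last target. There are 200 camera calls.

## Task

The lunch box lid is down but its two push clips, on the front and on one end, still stick out. Close both clips fully home by shoving the box along the cloth so that each clip in turn is pressed against the upright wall of the loaded steel tray, turning the box between the two pushes; do not press the clips with the gripper, and do not push the tray out of its place or disturb the salt shaker, pepper mill or egg cup. Leave the box standing flat on the tablecloth, anywhere, at rest.

Things in the scene. Friction and masses are not known exactly. Their poses are not given: they have to be found in the camera images.
- lunch_box: Brown plastic lunch box, lid shut, 110 (x) x 150 (y) x 66 mm high, about 0.6 kg, too wide to grasp; slides on the cloth at 3 to 5 N. Origin: centre of its underside, z up. Its front (+x, a 150 mm long face) carries the front clip, its -y end (110 mm long) the side clip; the -x face has the lid hinge (4 mm barrels), the +y end is plain.
- lid_well (a point): Centre of the mouth of the open finger well in the middle of the lid, at the top of the box (66 mm up). The well is 36 mm (box x) by 104 mm (box y) and 30 mm deep, with upright walls: fingertips standing in it can push, drag and turn the box without gripping it; pressing a clip in this way takes 10 to 22 N in all, more at its stop. Axes as the box's.
- front_clip: Brown push clip in mid front face, 50 mm wide, 20 mm high, middle 36 mm above the underside. Origin: centre of its outer face; axes as the box's. Fully out it is 71 mm from the box's origin along +x (16 mm proud of the face), fully home 59 mm (4 mm proud, hard stop). Slides straight in against about 6 N of rubbing and stays where left; may start up to 4 mm in.
- side_clip: The same clip in the middle of the box's -y end face, middle 36 mm above the underside. Origin: centre of its outer face; axes as the box's. Fully out it is 91 mm from the box's origin along -y (16 mm proud), fully home 79 mm (4 mm proud, hard stop). About 6 N, stays where left; may start up to 4 mm in.
- tray: Steel tray standing loose beyond the box, 260 (x) x 400 (y) mm, upright walls 48 mm high, 5 mm thick, holding white plates and a lidded pot (111 mm high), 60 mm or more behind that face; 6 kg in all: resists some 25 N of push, then slides. Origin: on the cloth below the middle of the near wall's outer face, which is flat, runs 200 mm to each side along y and looks along -x.
- salt_shaker: Glass salt shaker with a steel cap, 52 mm wide, 90 mm high; bystander. Origin: centre of its underside.
- pepper_mill: Dark wooden pepper mill with a turning knob on top, 58 mm wide, 178 mm high; bystander. Origin: centre of its underside.
- egg_cup: White ceramic egg cup, 54 mm wide, 65 mm high; bystander. Origin: centre of its underside.
There are look-alikes about, which are no part of the job. What is meant by the lunch_box is not pink, and is the smaller of those in its own colour.

How it is judged:
At the end, for the whole second after the job is handed in: Both clips are fully home (within 1.8 mm of their stops) and the lunch box stands flat on the tablecloth (tilt under 3 degrees, underside within 5 mm of the cloth) and at rest (x of front_clip in the frame of lunch_box below 0.0608 m and y of side_clip in the frame of lunch_box above -0.0808 m and angle between lunch_box's own z axis and vertical below 0.05 rad and height (world z) of lunch_box between -0.005 and 0.005 m and linear speed of lunch_box below 0.01 m/s and angular speed of lunch_box below 0.1 rad/s); the robot touches nothing.
It fails at once if the gripper or arm presses on a clip (over 1.5 N) (contact force between any of the fingers, the arm and front_clip above 1.5 N or contact force between any of the fingers, the arm and side_clip above 1.5 N).
It fails at once if the tray is pushed more than 20 mm out of its place (distance of tray from where it was at the start of the episode above 0.02 m).
It fails at once if a bystander is moved more than 20 mm or tipped (distance of any of salt_shaker, pepper_mill, egg_cup from where it was at the start of the episode above 0.02 m or angle between any of salt_shaker, pepper_mill, egg_cup's own z axis and vertical above 0.35 rad).
It also fails if it takes over 69 s, if anything falls off the work surface, if the arm or the gripper's body presses on something with over 40 N, if the wrist force passes 120 N, or if a joint passes its speed limit or range.

## Working session

There is one attempt and no reset: what is moved stays moved. The work goes in short steps, Python scripts to look and compute and a shell command to move; the robot and the scene stay as the last step left them, time stands still between calls to the robot, and variables do not carry over. Pictures are saved under pics/ and viewed, at most 10 in all, crops included, and the job is handed in when it is done.

```bash
mkdir -p pics; cat > h.py <<'E'
import numpy as np, cv2
from plant import r, vision, workorder
from scipy.spatial.transform import Rotation as R
def rot(q): return R.from_quat([q[1],q[2],q[3],q[0]]).as_matrix()
def snap(name):
    c=vision.calibration(name); im,d=vision.snapshot(name)
    f=240/np.tan(np.radians(c["vertical_fov"])/2)
    v,u=np.mgrid[0:480,0:640]
    P=np.stack([(u-c["cx"])/f*d,(v-c["cy"])/f*d,d],-1)@rot(c["orientation"]).T+np.array(c["origin"])
    P[d==0]=np.nan
    return im,d,P
E
python3 - <<'E'
from h import *
for n in("top","side"):
    im,d,P=snap(n); cv2.imwrite(f"pics/{n}0.png",im); np.savez(f"{n}0.npz",im=im,P=P)
    print(vision.calibration(n))
o=r.get_obs();print(o)
E
```

```text
{'vertical_fov': 56.66900541104618, 'cx': 317.95238874871364, 'cy': 237.00317405832675, 'origin': array([ 0.35706669, -0.00533301,  1.02312555]), 'orientation': array([-0.04041342,  0.71309224, -0.69830122,  0.04734584])}
{'vertical_fov': 51.22366023866387, 'cx': 318.52713130455516, 'cy': 236.5857066560076, 'origin': array([-0.04610514,  0.54754539,  0.63934083]), 'orientation': array([ 0.15804324, -0.33783153,  0.83018354, -0.41435187])}
{'time': 0.1, 'qpos': array([ 1.39411858e+00,  3.59296500e-01,  1.11759846e-02, -3.09411739e-04,
       -1.22411984e+00, -2.88106464e-01]), 'dq': array([ 2.74506155e-05, -1.11799884e-03,  2.51372672e-03,  5.44440230e-04,
        4.99838073e-04, -5.34178520e-04]), 'joint_torque': array([-2.03766271e-03, -5.84766877e+01,  2.94107598e+01,  6.95458129e+00,
       -3.17475933e-03,  9.68353589e-06]), 'position': array([0.30237088, 0.60297451, 0.20888048]), 'orientation': array([ 7.28992823e-04,  9.73105868e-01, -2.30357173e-01, -1.05032599e-04]), 'force': array([-0.87385705,  0.3159455 , -0.71215481]), 'moment': array([-0.00063104, -0.06444659,  0.05265564]), 'finger_force': 0.0, 'width': 0.08554822413533103}
```

View pics/top0.png

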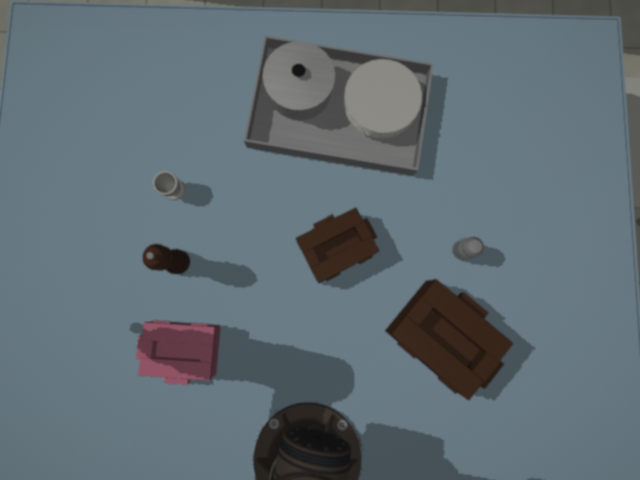

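View pics/side0.png

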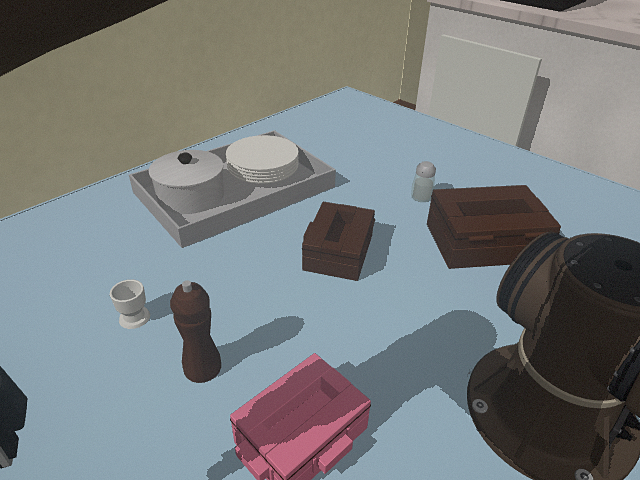

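The top view shows three boxes: small brown (338,245), large brown (450,338) and pink (178,352). My choice is the small brown one. The tray's near wall runs from (248,147) to (415,170), the salt is at (470,247), the pepper mill at (160,258) and the egg cup at (168,183).

```bash
python3 - <<'E'
from h import *
z=np.load("top0.npz"); im,P=z["im"],z["P"]
cv2.imwrite("pics/crop1.png",cv2.resize(im[195:295,285:395],None,fx=5.4,fy=5.4,interpolation=cv2.INTER_CUBIC))
def show(n,m):
    c=cv2.minAreaRect(P[m][:,:2].astype(np.float32)*1000); print(n,m.sum(),np.round(c[0],1),np.round(c[1],1),round(c[2],1), np.round(cv2.boxPoints(c)).tolist())
win=np.zeros(im.shape[:2],bool)
w=win.copy(); w[195:295,285:395]=1
Z=P[...,2]
print("cloth",np.nanmedian(Z[300:320,300:330]))
print(np.histogram(Z[w],bins=np.arange(-.005,.08,.005)))
show("lid",w&(Z>.060)); show("mid",w&(Z>.03)&(Z<.055)); show("all",w&(Z>.015))
w=win.copy(); w[30:180,240:440]=1
show("tray",w&(Z>.042)&(Z<.052)); show("trayall",w&(Z>.02))
for n,(u,v) in dict(salt=(470,247),pep=(165,258),egg=(168,183)).items():
    w=win.copy(); w[v-28:v+28,u-28:u+28]=1; show(n,w&(Z>.02))
E
```

```text
cloth -0.0009177321678516259
(array([5001, 2045,    6,    1,    2,    6,    5,  341,  378,  111,  121,
         41,   92, 1354, 1325,    3]), array([-0.005,  0.   ,  0.005,  0.01 ,  0.015,  0.02 ,  0.025,  0.03 ,
        0.035,  0.04 ,  0.045,  0.05 ,  0.055,  0.06 ,  0.065,  0.07 ,
        0.075]))
lid 2682 [459.4 -55.4] [114.1 150.1] 28.7 [[373.0, -17.0], [445.0, -149.0], [546.0, -94.0], [473.0, 38.0]]
mid 992 [467.9 -58.4] [127.2 164.1] 28.3 [[373.0, -16.0], [451.0, -161.0], [563.0, -100.0], [485.0, 44.0]]
all 3779 [467.9 -58.4] [127.2 164.1] 28.3 [[373.0, -16.0], [451.0, -161.0], [563.0, -101.0], [485.0, 44.0]]
tray 1692 [793.9 -55.6] [400.9 263.1] 81.6 [[634.0, -235.0], [895.0, -273.0], [953.0, 123.0], [693.0, 162.0]]
trayall 12013 [793.8 -55.8] [401.2 264.2] 81.4 [[633.0, -234.0], [894.0, -274.0], [955.0, 123.0], [693.0, 162.0]]
salt 551 [ 459.9 -342.9] [46.9 46.8] 72.9 [[431.0, -358.0], [475.0, -372.0], [489.0, -327.0], [444.0, -314.0]]
pep 1028 [419.9 305.3] [54.8 52. ] 32.5 [[383.0, 313.0], [411.0, 269.0], [457.0, 298.0], [429.0, 342.0]]
egg 481 [589.3 325.9] [53.7 50.7] 46.9 [[552.0, 324.0], [589.0, 289.0], [626.0, 328.0], [589.0, 363.0]]
```

View pics/crop1.png

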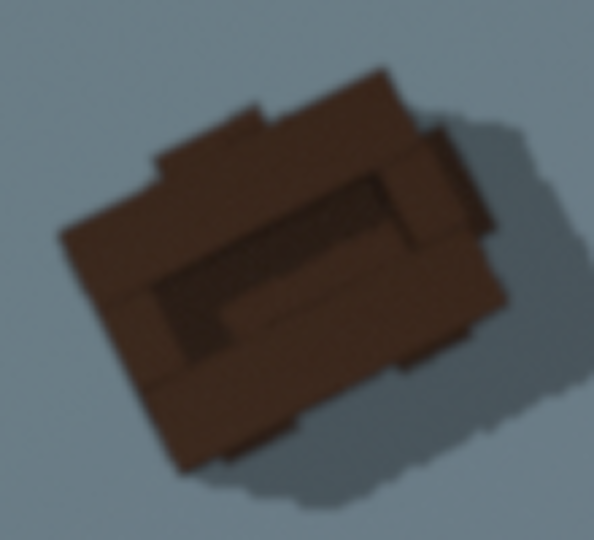

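The crop confirms the choice: front clip at (210,140) in the crop, side clip at (465,185), and hinge barrels on the lower edge at (440,350). That gives a box yaw of about 28.7° and a tray yaw of about -8.6°.

```bash
cat >> h.py <<'E'
TY=-8.6; TO=np.array([.663,-.036])      # tray yaw, wall origin
def plan(xy,z,boxyaw):
    """tool-axes shift/turn to TCP at xy,z, tool x = -box x, pointing down"""
    o=r.get_obs(); M=rot(o["orientation"]); a=np.radians(boxyaw+180); c,s=np.cos(a),np.sin(a)
    T=np.array([[c,s,0],[s,-c,0],[0,0,-1]])
    rv=R.from_matrix(M.T@T).as_rotvec(); t=M.T@(np.array([*xy,z])-o["position"])
    print("rv",np.round(rv,3),"t",np.round(t,4))
def tw(x,y):  # tray frame -> world
    a=np.radians(TY); return TO+np.array([np.cos(a)*x-np.sin(a)*y,np.sin(a)*x+np.cos(a)*y])
def wt(p):
    a=np.radians(TY); d=np.array(p[:2])-TO; return np.array([np.cos(a)*d[0]+np.sin(a)*d[1],-np.sin(a)*d[0]+np.cos(a)*d[1]])
E
python3 -c "
from h import *
plan((.461,-.0545),.20,28.7); print(wt((.461,-.0545)))"
```

```text
rv [ 1.000e-03 -2.000e-03  2.176e+00] t [0.4366 0.5166 0.0097]
[-0.19696239 -0.04849813]
```

```bash
python3 -m jog '0 0 0 0 0 -0.05 0.75; 0 0 0 0 0 -0.09 0.75; 0 0 2.176 0.437 0.517 -0.09 0.75; 0 0 2.176 0.437 0.517 -0.09 0.75; 0 0 2.176 0.437 0.517 -0.09 0.75; 0 0 2.176 0.437 0.517 -0.09 0.75; 0 0 2.176 0.437 0.517 -0.09 0.75; 0 0 2.176 0.437 0.517 -0.09 0.75; 0 0 2.176 0.437 0.517 -0.09 0.75; 0 0 2.176 0.437 0.517 -0.09 0.75; 0 0 2.176 0.437 0.517 -0.09 0.75; 0 0 2.176 0.437 0.517 -0.09 0.75; 0 0 2.176 0.437 0.517 -0.09 0.75; 0 0 2.176 0.437 0.517 -0.09 0.75; 0 0 2.176 0.437 0.517 -0.09 0.75; 0 0 2.176 0.437 0.517 0 0.75; 0 0 2.176 0.437 0.517 0 0.75; 0 0 2.176 0.437 0.517 0 0.75; 0 0 2.176 0.437 0.517 0 0.75; 0 0 2.176 0.437 0.517 0 0.75'
python3 - <<'E'
from h import *
plan((.461,-.0545),.12,28.7)
im,d,P=snap("wrist"); cv2.imwrite("pics/w1.png",im); np.savez("w1.npz",im=im,P=P)
Z=P[...,2]; m=(Z>.058)&(Z<.075)
c=cv2.minAreaRect(P[m][:,:2].astype(np.float32)*1000);print(c,np.nanmedian(Z[m]))
E
```

```text
time: 2.1
position: [0.4628, -0.0541, 0.2117]
orientation: [0.001, -0.249, 0.969, -0.0]
force: [0.7, -0.4, 0.4]
width: 0.0638
finger_force: 0.0
rv [-0.001  0.003  0.002] t [0.002  0.0006 0.0917]
((622.45068359375, -39.5631103515625), (652.03564453125, 507.79693603515625), 84.51758575439453) 0.06471070522993155
```

View pics/w1.png

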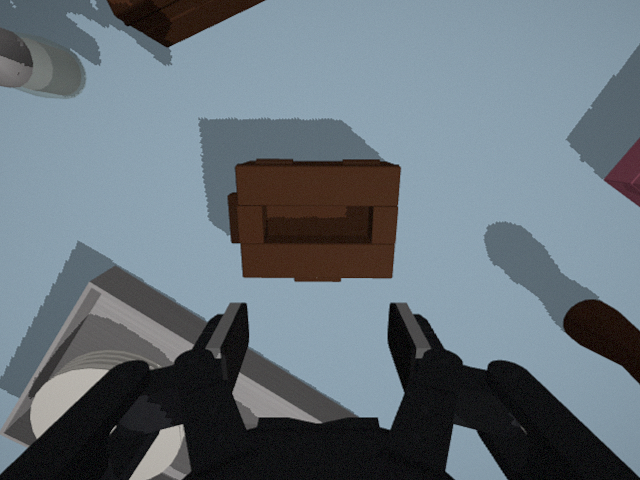

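The wrist view shows the box square to the fingers. The well mouth spans about (264,206) to (372,243), the side clip is at (234,218) and the front clip at (317,279).

```bash
python3 - <<'E'
from h import *
z=np.load("w1.npz");P=z["P"];Z=P[...,2];m=np.zeros(Z.shape,bool);m[155:285,225:405]=1
l=m&(Z>.058)
c=cv2.minAreaRect(P[l][:,:2].astype(np.float32)*1000);print(c,np.nanmedian(Z[l]))
w=m.copy();w[:]=0;w[200:248,255:380]=1
w&=(Z<.055); c=cv2.minAreaRect(P[w][:,:2].astype(np.float32)*1000);print("well",c,np.nanpercentile(Z[w],[5,50]))
E
```

```text
((461.59429931640625, -55.21202850341797), (111.88088989257812, 150.44593811035156), 28.80699920654297) 0.06495927084532799
well ((463.9139099121094, -53.93042755126953), (34.11016845703125, 104.4955825805664), 28.583110809326172) [0.03391729 0.03526309]
```

```bash
python3 -m jog '0 0 0 0.001 0 0.04 0.75; 0 0 0 0.001 0 0.08 0.75; 0 0 0 0.001 0 0.12 0.75; 0 0 0 0.001 0 0.15 0.75; 0 0 0 0.001 0 0.173 0.75; 0 0 0 0.001 0 0.173 0.75; 0 0 0 0.001 0 0.173 0.75'
python3 -m jog '0 0 0 0 0 0.004 0.75; 0 0 0 0 0 0.004 0.75; 0 0 0 0 0 0.004 0.75'
```

```text
time: 2.85
position: [0.4618, -0.0544, 0.038]
orientation: [0.001, -0.249, 0.969, -0.0]
force: [0.4, 0.2, 0.1]
width: 0.0641
finger_force: 0.0
time: 3.15
position: [0.4612, -0.0549, 0.0336]
orientation: [0.001, -0.248, 0.969, 0.0]
force: [-0.8, -0.6, 0.4]
width: 0.0641
finger_force: 0.0
```

```bash
python3 -m jog '0 0 0.08 0 0 0 0.75; 0 0 0.16 0 0 0 0.75; 0 0 0.24 0 0 0 0.75; 0 0 0.32 0 0 0 0.75; 0 0 0.4 0 0 0 0.75; 0 0 0.48 0 0 0 0.75; 0 0 0.56 0 0 0 0.75; 0 0 0.64 0 0 0 0.75; 0 0 0.72 0 0 0 0.75; 0 0 0.77 0 0 0 0.75; 0 0 0.806 0 0 0 0.75; 0 0 0.806 0 0 0 0.75'
cat >> h.py <<'E'
def box(name,pic=None):
    im,d,P=snap(name)
    if pic: cv2.imwrite(pic,im)
    return im,P
E
python3 - <<'E'
from h import *
im,P=box("top"); Z=P[...,2]; np.savez("top1.npz",im=im,P=P)
cv2.imwrite("pics/top1.png",cv2.resize(im[150:330,230:450],None,fx=3.5,fy=3.3))
print(r.get_obs()["position"])
E
```

```text
time: 4.35
position: [0.461, -0.0551, 0.0333]
orientation: [0.001, 0.152, 0.988, 0.0]
force: [0.9, -0.2, -0.3]
width: 0.0642
finger_force: 0.6
[ 0.46101841 -0.05510311  0.03322532]
```

View pics/top1.png

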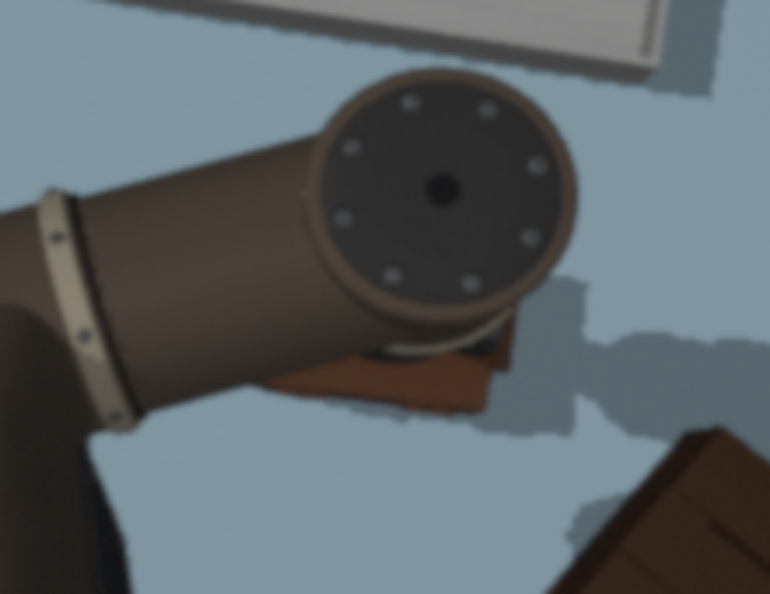

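The top view is mostly hidden by the wrist. The box's hinge face, from (265,385) to (485,410) in the crop, is nearly parallel to the tray wall. I'll measure the yaw with the wrist camera.

```bash
cat >> h.py <<'E'
def lid(save=None):
    im,d,P=snap("wrist"); o=r.get_obs(); Z=P[...,2]
    if save: cv2.imwrite(save,im)
    m=(Z>.058)&(Z<.072)&(np.hypot(P[...,0]-o["position"][0],P[...,1]-o["position"][1])<.11)
    brown=(im[...,2].astype(int)-im[...,0]>8)
    m&=brown; m=cv2.morphologyEx(m.astype(np.uint8),cv2.MORPH_OPEN,np.ones((3,3)))>0
    c=cv2.minAreaRect(P[m][:,:2].astype(np.float32)*1000); print("lid",m.sum(),c,"trayframe TCP",wt(o["position"]))
    return im,P
E
python3 -c "
from h import *
lid('pics/w2.png')"
```

```text
lid 49460 ((461.304931640625, -54.479286193847656), (150.82725524902344, 110.72248077392578), 83.58854675292969) trayframe TCP [-0.19687347 -0.04908034]
```

View pics/w2.png

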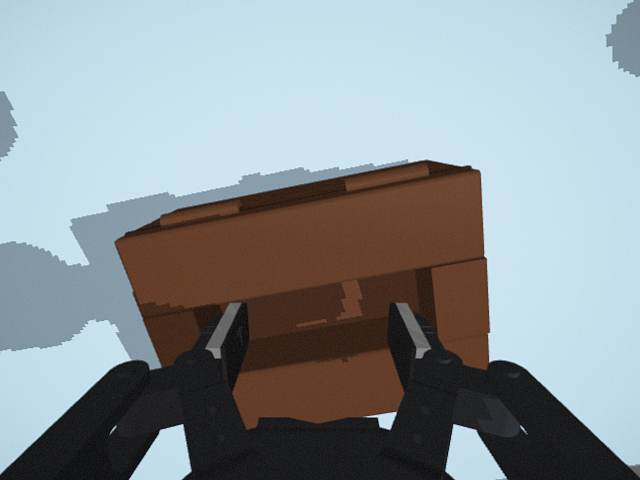

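Wrist view: the lid is fully visible, with its back edge running (118,240) to (480,170). The fit is the right size (151 x 111 mm) and gives a box yaw of -6.4°. I'll add about 2°, square the tool inside the well's play, then push.

```bash
python3 -m jog '0 0 0.02 0 0 0 0.75; 0 0 0.04 0 0 0 0.75; 0 0 0.04 0 0 0 0.75; 0 0 -0.05 0 0 0 0.75; 0 0 -0.155 0 0 0 0.75; 0 0 -0.155 0 0 0 0.75; 0 0 -0.155 0 0 0 0.75'
python3 -c "
from h import *
lid(); plan(tw(-.197+.12,-.049),.033,-8.6)"
```

```text
time: 5.15
position: [0.4603, -0.0552, 0.0325]
orientation: [-0.0, 0.077, 0.997, -0.0]
force: [-0.6, -0.7, -0.0]
width: 0.0641
finger_force: 0.0
lid 49454 ((460.8692626953125, -54.70951843261719), (151.46290588378906, 110.03693389892578), 81.79134368896484) trayframe TCP [-0.19747416 -0.04927372]
rv [-0.    -0.    -0.003] t [-0.1205  0.0006 -0.0005]
```

```bash
python3 -m jog '0 0 0 -0.006 0 0 0.75; 0 0 0 -0.014 0 0 0.75; 0 0 0 -0.026 0 0 0.75; 0 0 0 -0.038 0 0 0.75; 0 0 0 -0.05 0 0 0.75; 0 0 0 -0.062 0 0 0.75; 0 0 0 -0.074 0 0 0.75; 0 0 0 -0.086 0 0 0.75; 0 0 0 -0.098 0 0 0.75; 0 0 0 -0.108 0 0 0.75; 0 0 0 -0.116 0 0 0.75; 0 0 0 -0.12 0 0 0.75; 0 0 0 -0.12 0 0 0.75'
python3 -c "
from h import *
lid()"
```

```text
time: 6.5
position: [0.5803, -0.0732, 0.0329]
orientation: [0.001, 0.075, 0.997, 0.0]
force: [-0.6, 0.1, -0.1]
width: 0.0643
finger_force: 0.0
lid 53214 ((573.6532592773438, -71.46964263916016), (151.28968811035156, 110.33989715576172), 81.44036102294922) trayframe TCP [-0.07640253 -0.0490712 ]
```

```bash
python3 -m jog '0 0 0 -0.004 0 0 0.75; 0 0 0 -0.008 0 0 0.75; 0 0 0 -0.012 0 0 0.75; 0 0 0 -0.015 0 0 0.75; 0 0 0 -0.015 0 0 0.75'
python3 -m jog '0 0 0 -0.002 0 0 0.75; 0 0 0 -0.004 0 0 0.75; 0 0 0 -0.005 0 0 0.75; 0 0 0 -0.005 0 0 0.75'
python3 -c "
from h import *
lid()"
```

```text
time: 7.05
position: [0.594, -0.0755, 0.0329]
orientation: [-0.0, 0.075, 0.997, -0.0]
force: [-3.0, 0.0, 2.3]
width: 0.0639
finger_force: 1.7
time: 7.45
position: [0.5986, -0.0761, 0.0328]
orientation: [-0.0, 0.075, 0.997, -0.0]
force: [-4.8, -0.8, 3.3]
width: 0.064
finger_force: 2.5
lid 53386 ((591.7355346679688, -74.383544921875), (150.99093627929688, 110.09529113769531), 81.44419860839844) trayframe TCP [-0.05763159 -0.04933836]
```

```bash
python3 -m jog '0 0 0 -0.002 0 0 0.75; 0 0 0 -0.003 0 0 0.75; 0 0 0 -0.003 0 0 0.75'
python3 -m jog '0 0 0 -0.002 0 0 0.75; 0 0 0 -0.002 0 0 0.75'
python3 -m jog '0 0 0 -0.0015 0 0 0.75; 0 0 0 -0.0015 0 0 0.75'
```

```text
time: 7.8
position: [0.5995, -0.0765, 0.0324]
orientation: [-0.002, 0.075, 0.997, -0.0]
force: [-11.7, 2.5, 8.0]
width: 0.0641
finger_force: 5.8
time: 8.0
position: [0.6009, -0.0768, 0.0324]
orientation: [-0.003, 0.075, 0.997, -0.0]
force: [-13.5, 2.9, 9.0]
width: 0.0644
finger_force: 6.5
time: 8.2
position: [0.6023, -0.077, 0.0324]
orientation: [-0.003, 0.075, 0.997, -0.0]
force: [-12.9, 3.7, 8.5]
width: 0.0638
finger_force: 6.6
```

```bash
python3 -m jog '0 0 0 -0.0015 0 0 0.75; 0 0 0 -0.0015 0 0 0.75'
python3 -m jog '0 0 0 -0.0015 0 0 0.75; 0 0 0 -0.0015 0 0 0.75'
python3 -c "
from h import *
lid()"
```

```text
time: 8.4
position: [0.6038, -0.0772, 0.0324]
orientation: [-0.003, 0.075, 0.997, -0.0]
force: [-12.7, 3.8, 9.4]
width: 0.0641
finger_force: 6.6
time: 8.6
position: [0.6053, -0.0775, 0.0323]
orientation: [-0.003, 0.075, 0.997, -0.0]
force: [-13.1, 2.4, 9.8]
width: 0.0642
finger_force: 6.5
lid 53910 ((598.53466796875, -75.641845703125), (151.6087188720703, 110.51245880126953), 81.39395904541016) trayframe TCP [-0.05085742 -0.04963256]
```

```bash
python3 -m jog '0 0 0 -0.0015 0 0 0.75; 0 0 0 -0.0015 0 0 0.75'
python3 -m jog '0 0 0 -0.0015 0 0 0.75; 0 0 0 -0.0015 0 0 0.75'
```

```text
time: 8.85
position: [0.6068, -0.0777, 0.0324]
orientation: [-0.003, 0.075, 0.997, -0.0]
force: [-12.6, 3.1, 9.7]
width: 0.0636
finger_force: 6.5
time: 9.05
position: [0.6079, -0.0779, 0.0323]
orientation: [-0.003, 0.075, 0.997, -0.0]
force: [-13.7, 3.9, 9.7]
width: 0.0646
finger_force: 7.2
```

```bash
python3 -m jog '0 0 0 -0.0015 0 0 0.75; 0 0 0 -0.0015 0 0 0.75'
python3 - <<'E'
from h import *
lid()
im,d,P=snap("top"); Z=P[...,2]; w=np.zeros(Z.shape,bool); w[20:180,240:450]=1
m=w&(Z>.042)&(Z<.052)
q=P[m][:,:2]; 
for k in (0,1):
    if k: q0=q
# edges of original vs now: far wall
z=np.load("top0.npz")["P"]
for PP in (z,P):
    Zz=PP[...,2]; m=w&(Zz>.042)&(Zz<.052); print(m.sum(),cv2.minAreaRect(PP[m][:,:2].astype(np.float32)*1000))
E
```

```text
time: 9.25
position: [0.6079, -0.078, 0.0321]
orientation: [-0.004, 0.075, 0.997, -0.0]
force: [-18.7, 5.8, 13.6]
width: 0.0639
finger_force: 9.5
lid 54047 ((600.8257446289062, -75.80658721923828), (151.18124389648438, 109.82431030273438), 81.49176788330078) trayframe TCP [-0.04824158 -0.04978789]
1692 ((793.9322509765625, -55.591217041015625), (400.9187316894531, 263.0833435058594), 81.56700897216797)
998 ((793.943115234375, -56.08648681640625), (400.60498046875, 263.36419677734375), 81.48150634765625)
```

```bash
python3 -m jog '0 0 0 -0.001 0 0 0.75; 0 0 0 -0.001 0 0 0.75'
python3 -c "
from h import *
lid()"
```

```text
time: 9.55
position: [0.6079, -0.0781, 0.0321]
orientation: [-0.005, 0.075, 0.997, -0.0]
force: [-21.8, 7.3, 15.6]
width: 0.0641
finger_force: 11.2
lid 54170 ((601.3172607421875, -75.72714233398438), (151.51177978515625, 110.63674926757812), 81.43677520751953) trayframe TCP [-0.0482307  -0.04983053]
```

```bash
python3 -m jog '0 0 0 0.006 0 0 0.75; 0 0 0 0.012 0 0 0.75; 0 0 0 0.02 0 0 0.75; 0 0 0 0.03 0 0 0.75; 0 0 0 0.042 0 0 0.75; 0 0 0 0.054 0 0 0.75; 0 0 0 0.066 0 0 0.75; 0 0 0 0.078 0 0 0.75; 0 0 0 0.09 0 0 0.75; 0 0 0 0.1 0 0 0.75; 0 0 0 0.106 0 0 0.75; 0 0 0 0.11 0 0 0.75; 0 0 0 0.103 0 0 0.75; 0 0 0 0.103 0 0 0.75'
python3 -c "
from h import *
lid(); print(r.get_obs()['qpos'])"
```

```text
time: 11.0
position: [0.5116, -0.0632, 0.0321]
orientation: [-0.001, 0.075, 0.997, -0.0]
force: [-0.3, -0.3, 0.8]
width: 0.0643
finger_force: 0.0
lid 49990 ((511.1550598144531, -62.58277893066406), (151.10049438476562, 109.56988525390625), 81.4935073852539) trayframe TCP [-0.14586037 -0.04954073]
[ 2.58234414e-01  2.91757022e-01 -5.57421548e-01 -5.01751450e-04
 -7.23999026e-01 -1.97949783e+00]
```

```bash
python3 -m jog '0 0 -0.1 0 0 0 0.75; 0 0 -0.2 0 0 0 0.75; 0 0 -0.3 0 0 0 0.75; 0 0 -0.4 0 0 0 0.75; 0 0 -0.5 0 0 0 0.75; 0 0 -0.6 0 0 0 0.75; 0 0 -0.7 0 0 0 0.75; 0 0 -0.8 0 0 0 0.75; 0 0 -0.9 0 0 0 0.75; 0 0 -1 0 0 0 0.75; 0 0 -1.1 0 0 0 0.75; 0 0 -1.2 0 0 0 0.75; 0 0 -1.3 0 0 0 0.75; 0 0 -1.4 0 0 0 0.75; 0 0 -1.5 0 0 0 0.75; 0 0 -1.6 0 0 0 0.75; 0 0 -1.67 0 0 0 0.75; 0 0 -1.73 0 0 0 0.75; 0 0 -1.76 0 0 0 0.75; 0 0 -1.76 0 0 0 0.75'
python3 -c "
from h import *
lid('pics/w3.png')"
```

```text
time: 13.05
position: [0.5113, -0.0631, 0.0321]
orientation: [0.001, 0.721, -0.693, -0.001]
force: [-0.4, -0.5, -0.3]
width: 0.0643
finger_force: 0.3
lid 49769 ((511.9226989746094, -62.66148376464844), (110.00410461425781, 150.89321899414062), 81.27175903320312) trayframe TCP [-0.14576675 -0.04949021]
```

View pics/w3.png

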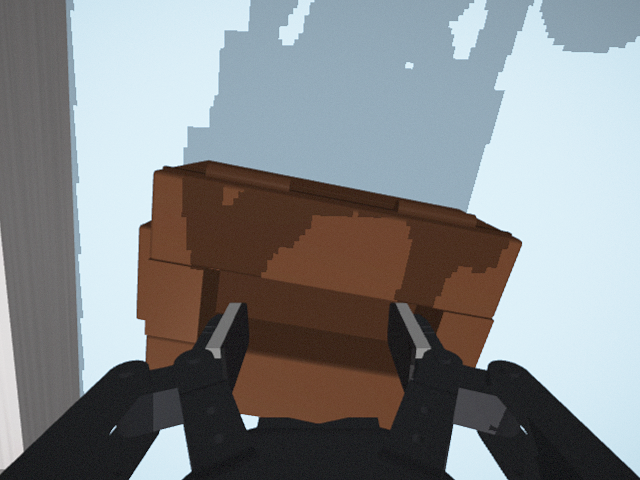

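Wrist view: the side clip at (143,270) faces the tray wall on the left, and the lid yaw is 81.3°, which is on target. I'll square the tool and start the second push.

```bash
python3 -m jog '0 0 0.06 0 0 0 0.75; 0 0 0.12 0 0 0 0.75; 0 0 0.19 0 0 0 0.75; 0 0 0.19 0 0 0 0.75; 0 0 0.19 0 0 0 0.75'
python3 -c "
from h import *
lid(); plan(tw(-.146+.05,-.049),.0325,81.4)"
```

```text
time: 13.6
position: [0.5119, -0.0629, 0.0327]
orientation: [-0.0, -0.652, 0.758, 0.0]
force: [-0.4, -0.2, 0.4]
width: 0.0636
finger_force: 0.0
lid 49890 ((512.0399169921875, -62.50255584716797), (110.51001739501953, 151.35206604003906), 81.22539520263672) trayframe TCP [-0.14533649 -0.04925287]
rv [ 0. -0.  0.] t [-0.0002 -0.0493  0.0001]
```

```bash
python3 -m jog '0 0 0 0 -0.003 0 0.75; 0 0 0 0 -0.007 0 0.75; 0 0 0 0 -0.013 0 0.75; 0 0 0 0 -0.021 0 0.75; 0 0 0 0 -0.029 0 0.75; 0 0 0 0 -0.037 0 0.75; 0 0 0 0 -0.044 0 0.75; 0 0 0 0 -0.048 0 0.75; 0 0 0 0 -0.05 0 0.75; 0 0 0 0 -0.05 0 0.75'
python3 -c "
from h import *
lid()"
python3 -m jog '0 0 0 0 -0.003 0 0.75; 0 0 0 0 -0.006 0 0.75; 0 0 0 0 -0.008 0 0.75; 0 0 0 0 -0.01 0 0.75; 0 0 0 0 -0.01 0 0.75'
python3 -c "
from h import *
lid()"
```

```text
time: 14.65
position: [0.5614, -0.0706, 0.0324]
orientation: [-0.0, -0.652, 0.759, 0.0]
force: [-1.6, -1.1, -1.1]
width: 0.0639
finger_force: 0.8
lid 49425 ((548.5352172851562, -68.44902801513672), (110.56351470947266, 150.91461181640625), 81.53089141845703) trayframe TCP [-0.09528268 -0.04937559]
time: 15.2
position: [0.5718, -0.0719, 0.0327]
orientation: [0.0, -0.652, 0.758, -0.0]
force: [-0.8, -0.4, -0.9]
width: 0.0639
finger_force: 0.6
lid 49196 ((558.9519653320312, -69.91112518310547), (110.31328582763672, 151.10874938964844), 81.32906341552734) trayframe TCP [-0.08474778 -0.04915977]
```

```bash
python3 -m jog '0 0 0 0 -0.003 0 0.75; 0 0 0 0 -0.006 0 0.75; 0 0 0 0 -0.009 0 0.75; 0 0 0 0 -0.012 0 0.75; 0 0 0 0 -0.012 0 0.75'
python3 -m jog '0 0 0 0 -0.002 0 0.75; 0 0 0 0 -0.004 0 0.75; 0 0 0 0 -0.004 0 0.75'
python3 -c "
from h import *
lid()"
```

```text
time: 15.75
position: [0.584, -0.0738, 0.0328]
orientation: [0.0, -0.652, 0.758, -0.0]
force: [-2.3, -1.4, -0.2]
width: 0.0641
finger_force: 0.8
time: 16.05
position: [0.5849, -0.0744, 0.0325]
orientation: [-0.002, -0.652, 0.759, 0.001]
force: [-10.3, 2.6, 7.4]
width: 0.064
finger_force: 5.4
lid 49259 ((572.0034790039062, -72.08642578125), (110.69580841064453, 151.1981201171875), 81.49992370605469) trayframe TCP [-0.07143033 -0.04967982]
```

```bash
python3 -m jog '0 0 0 0 -0.002 0 0.75; 0 0 0 0 -0.004 0 0.75; 0 0 0 0 -0.004 0 0.75'
python3 -m jog '0 0 0 0 -0.002 0 0.75; 0 0 0 0 -0.003 0 0.75; 0 0 0 0 -0.003 0 0.75'
python3 -c "
from h import *
lid()"
```

```text
time: 16.4
position: [0.5883, -0.0751, 0.0322]
orientation: [-0.002, -0.652, 0.759, 0.002]
force: [-11.4, 2.4, 5.7]
width: 0.0642
finger_force: 5.7
time: 16.7
position: [0.5913, -0.0756, 0.0327]
orientation: [-0.002, -0.652, 0.759, 0.001]
force: [-13.2, 2.2, 10.1]
width: 0.0641
finger_force: 8.1
lid 52216 ((577.964111328125, -75.56510162353516), (115.04720306396484, 151.29161071777344), 81.41114807128906) trayframe TCP [-0.06501791 -0.04985598]
```

```bash
cat >> h.py <<'E'
def tilt():
    im,P=lid(); o=r.get_obs(); Z=P[...,2]
    m=(Z>.055)&(Z<.085)&(np.hypot(P[...,0]-o["position"][0],P[...,1]-o["position"][1])<.1)&(im[...,2].astype(int)-im[...,0]>8)
    q=P[m]; A=np.c_[q[:,:2]-q[:,:2].mean(0),np.ones(len(q))]
    for _ in range(4):
        s=np.linalg.lstsq(A,q[:,2],rcond=None)[0]; k=abs(A@s-q[:,2])<.003; q,A=q[k],A[k]
    print("tilt deg",np.degrees(s[:2]).round(2),"h",s[2].round(4),len(q))
E
python3 -m jog '0 0 0 0 -0.0015 0 0.75; 0 0 0 0 -0.003 0 0.75; 0 0 0 0 -0.003 0 0.75'
python3 -c "
from h import *
tilt()"
```

```text
time: 17.05
position: [0.5949, -0.0761, 0.0335]
orientation: [-0.001, -0.652, 0.758, 0.001]
force: [-13.3, 2.3, 14.6]
width: 0.0638
finger_force: 9.9
lid 30600 ((582.5874633789062, -76.42389678955078), (114.656005859375, 149.16943359375), 81.72177124023438) trayframe TCP [-0.06131117 -0.04985751]
tilt deg [-5.15  0.84] h 0.0716 49501
```

The box is pitching forward 5° because the finger bears high on the end wall. I'll back off, seat both tips on the well floor so that they hold the box flat, and push again.

```bash
python3 -m jog '0 0 0 0 0.003 0 0.75; 0 0 0 0 0.007 0 0.75; 0 0 0 0 0.01 0 0.75; 0 0 0 0 0.01 0 0.75; 0 0 0 0 0.01 0 0.75'
python3 -c "
from h import *
tilt()"
python3 -m jog '0 0 0 0 0 0.002 0.75; 0 0 0 0 0 0.004 0.75; 0 0 0 0 0 0.004 0.75'
```

```text
time: 17.6
position: [0.5877, -0.0743, 0.0329]
orientation: [0.0, -0.652, 0.758, -0.0]
force: [-0.3, 0.4, 0.0]
width: 0.0644
finger_force: 0.0
lid 49919 ((580.1517944335938, -73.16943359375), (110.49976348876953, 151.35450744628906), 81.51544952392578) trayframe TCP [-0.06872285 -0.049126  ]
tilt deg [-0.01  0.05] h 0.065 48405
time: 17.95
position: [0.5868, -0.0744, 0.0283]
orientation: [-0.0, -0.652, 0.758, 0.0]
force: [0.1, 0.4, 0.6]
width: 0.064
finger_force: 0.5
```

```bash
python3 -m jog '0 0 0 0 0 0.002 0.75; 0 0 0 0 0 0.002 0.75'
python3 -m jog '0 0 0 0 0 0.0015 0.75; 0 0 0 0 0 0.0015 0.75'
python3 -m jog '0 0 0 0 0 0.0015 0.75; 0 0 0 0 0 0.0015 0.75'
```

```text
time: 18.15
position: [0.5863, -0.0744, 0.0263]
orientation: [-0.001, -0.652, 0.759, 0.0]
force: [-3.6, -0.2, 1.3]
width: 0.064
finger_force: 1.6
time: 18.35
position: [0.5862, -0.0744, 0.0248]
orientation: [-0.001, -0.652, 0.758, 0.0]
force: [-4.6, 1.2, 1.4]
width: 0.064
finger_force: 2.5
time: 18.55
position: [0.5862, -0.0744, 0.0234]
orientation: [-0.001, -0.652, 0.758, 0.0]
force: [-5.3, 0.6, 3.3]
width: 0.0636
finger_force: 2.7
```

```bash
python3 -m jog '0 0 0 0 0.003 0 0.75; 0 0 0 0 0.006 0 0.75; 0 0 0 0 0.006 0.001 0.75; 0 0 0 0 0.006 0.001 0.75'
python3 -m jog '0 0 0 0 0 0.0015 0.75; 0 0 0 0 0 0.0015 0.75'
python3 -m jog '0 0 0 0 0 0.0015 0.75; 0 0 0 0 0 0.0015 0.75'
python3 -m jog '0 0 0 0 0 0.0015 0.75; 0 0 0 0 0 0.0015 0.75'
```

```text
time: 18.95
position: [0.5815, -0.0734, 0.0227]
orientation: [0.0, -0.652, 0.758, -0.0]
force: [-0.6, -0.0, -0.4]
width: 0.0642
finger_force: 0.0
time: 19.15
position: [0.5813, -0.0734, 0.021]
orientation: [-0.0, -0.652, 0.758, 0.0]
force: [0.4, 0.5, 0.1]
width: 0.0643
finger_force: 0.0
time: 19.35
position: [0.5811, -0.0735, 0.0195]
orientation: [-0.0, -0.652, 0.758, 0.0]
force: [0.3, 0.1, 0.2]
width: 0.0642
finger_force: 0.0
time: 19.55
position: [0.5811, -0.0735, 0.018]
orientation: [-0.0, -0.652, 0.758, 0.0]
force: [0.1, 0.2, -0.4]
width: 0.064
finger_force: 0.0
```

```bash
python3 -m jog '0 0 0 0 0 0.0015 0.75; 0 0 0 0 0 0.003 0.75; 0 0 0 0 0 0.003 0.75'
python3 -m jog '0 0 0 0 0 0.0015 0.75; 0 0 0 0 0 0.0015 0.75'
python3 -c "
from h import *
tilt()"
```

```text
time: 19.85
position: [0.581, -0.0735, 0.0149]
orientation: [-0.0, -0.652, 0.758, 0.0]
force: [-0.1, 0.3, 0.2]
width: 0.0642
finger_force: 0.0
time: 20.05
position: [0.5811, -0.0735, 0.0135]
orientation: [-0.0, -0.652, 0.758, 0.0]
force: [0.4, 0.1, -0.7]
width: 0.064
finger_force: 0.0
lid 57754 ((580.06201171875, -73.32109832763672), (110.3755874633789, 151.5993194580078), 81.41464233398438) trayframe TCP [-0.07532868 -0.04927505]
tilt deg [-0.02  0.02] h 0.065 55594
```

```bash
python3 -m jog '0 0 0 0 0 0.0015 0.75; 0 0 0 0 0 0.0025 0.75; 0 0 0 0 0 0.0025 0.75'
python3 -m jog '0 0 0 0 0 0.0015 0.75; 0 0 0 0 0 0.0025 0.75; 0 0 0 0 0 0.0025 0.75'
python3 -c "
from h import *
im,d,P=snap('side');cv2.imwrite('pics/s2.png',cv2.resize(im[90:340,180:480],None,fx=2.4,fy=2.4))"
```

```text
time: 20.4
position: [0.5811, -0.0735, 0.011]
orientation: [-0.0, -0.652, 0.758, 0.0]
force: [1.0, 0.2, -0.3]
width: 0.0638
finger_force: 0.0
time: 20.7
position: [0.5812, -0.0735, 0.0086]
orientation: [-0.0, -0.652, 0.758, 0.0]
force: [-0.6, 0.1, -0.6]
width: 0.0642
finger_force: 0.0
```

View pics/s2.png

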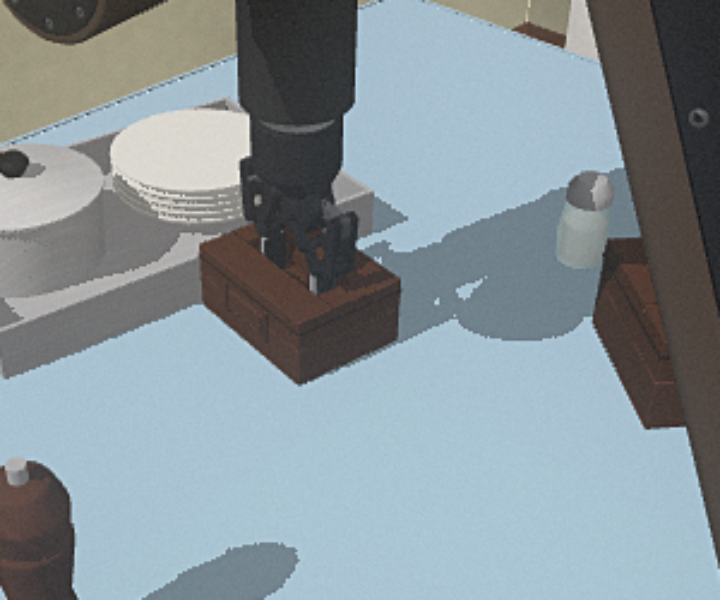

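Side view: the box stands flat, the front clip at (245,318) is almost flush, and the pads stand in the well with their lit edges showing at the mouth. I'll get the real tip height from wrist depth.

```bash
python3 - <<'E'
from h import *
P=np.load("w1.npz")["P"]
M=P-np.array([.4628,-.0541,.2117])
for (u,v) in [(237,306),(232,312),(220,340),(243,330),(212,352),(205,340),(150,370),(110,400)]: print(u,v,M[v,u].round(3))
# finger region lowest point
w=np.zeros(M.shape[:2],bool); w[300:400,180:250]=1
print(np.nanpercentile(M[w&(M[...,2]>-.02)][:,2],[1,5,20,50]))
E
```

```text
237 306 [ 0.007 -0.035  0.034]
232 312 [ 0.007 -0.035  0.041]
220 340 [ 0.007 -0.035  0.06 ]
243 330 [ 0.015 -0.028  0.037]
212 352 [ 0.01  -0.035  0.064]
205 340 [ 0.015 -0.04   0.053]
150 370 [ 0.021 -0.051  0.071]
110 400 [ 0.017 -0.054  0.09 ]
[0.02927377 0.03419341 0.04595268 0.06388903]
```

```bash
python3 -m jog '0 0 0 0 0 0.0015 0.75; 0 0 0 0 0 0.0015 0.75'
python3 -m jog '0 0 0 0 0 0.001 0.75; 0 0 0 0 0 0.001 0.75'
python3 -m jog '0 0 0 0 0 0.001 0.75; 0 0 0 0 0 0.001 0.75'
```

```text
time: 20.95
position: [0.5813, -0.0735, 0.0084]
orientation: [0.0, -0.652, 0.758, -0.0]
force: [-3.8, 1.1, 11.0]
width: 0.0634
finger_force: 5.7
time: 21.15
position: [0.5814, -0.0735, 0.0083]
orientation: [0.0, -0.652, 0.758, -0.0]
force: [-7.6, 1.3, 19.6]
width: 0.0643
finger_force: 10.1
time: 21.35
position: [0.5814, -0.0735, 0.0083]
orientation: [0.0, -0.652, 0.758, -0.001]
force: [-10.0, 3.4, 29.6]
width: 0.0642
finger_force: 14.5
```

```bash
python3 -m jog '0 0 0 0 0 -0.002 0.75; 0 0 0 0 0 -0.002 0.75'
python3 -m jog '0 0 0 0 -0.003 0 0.75; 0 0 0 0 -0.006 0 0.75; 0 0 0 0 -0.006 0 0.75'
python3 -c "
from h import *
tilt()"
```

```text
time: 21.55
position: [0.5817, -0.0734, 0.0084]
orientation: [0.001, -0.652, 0.758, -0.0]
force: [-3.1, 1.7, 13.3]
width: 0.0639
finger_force: 6.2
time: 21.85
position: [0.5851, -0.0745, 0.0083]
orientation: [-0.001, -0.652, 0.758, 0.001]
force: [-12.7, 3.9, 20.7]
width: 0.064
finger_force: 10.5
lid 59948 ((580.2821655273438, -73.6688003540039), (110.1347427368164, 151.50929260253906), 81.2679214477539) trayframe TCP [-0.07121958 -0.04965777]
tilt deg [-0.02  0.01] h 0.065 57588
```

```bash
python3 -m jog '0 0 0 0 -0.001 0 0.75; 0 0 0 0 -0.002 0 0.75; 0 0 0 0 -0.002 0 0.75'
python3 -m jog '0 0 0 0 -0.0015 0 0.75; 0 0 0 0 -0.0015 0 0.75'
python3 -c "
from h import *
tilt()"
```

```text
time: 22.2
position: [0.5852, -0.0745, 0.0083]
orientation: [-0.002, -0.652, 0.758, 0.002]
force: [-19.6, 6.4, 27.2]
width: 0.0643
finger_force: 13.6
time: 22.4
position: [0.5857, -0.0747, 0.0084]
orientation: [-0.003, -0.652, 0.758, 0.002]
force: [-24.1, 8.7, 30.9]
width: 0.0641
finger_force: 18.3
lid 59656 ((580.258056640625, -73.48716735839844), (110.28643798828125, 151.26690673828125), 81.39663696289062) trayframe TCP [-0.07063937 -0.04980013]
tilt deg [-0.04  0.01] h 0.065 57296
```

```bash
python3 -m jog '0 0 0 0 0 -0.002 0.75; 0 0 0 0 0 -0.002 0.75'
python3 -c "
from h import *
tilt()"
python3 -m jog '0 0 0 0 -0.001 -0.001 0.75; 0 0 0 0 -0.001 -0.001 0.75'
python3 -c "
from h import *
tilt()"
```

```text
time: 22.65
position: [0.5864, -0.0749, 0.0086]
orientation: [-0.003, -0.651, 0.759, 0.002]
force: [-13.8, 4.8, 12.2]
width: 0.0638
finger_force: 10.3
lid 59649 ((580.7500610351562, -73.59505462646484), (110.55352020263672, 151.2275848388672), 81.72459411621094) trayframe TCP [-0.06999521 -0.04988361]
tilt deg [-0.07  0.01] h 0.065 57280
time: 22.9
position: [0.5867, -0.0749, 0.0087]
orientation: [-0.003, -0.651, 0.759, 0.003]
force: [-12.8, 5.7, 6.7]
width: 0.0641
finger_force: 8.9
lid 59550 ((581.2006225585938, -73.56610107421875), (110.62166595458984, 151.43984985351562), 81.59020233154297) trayframe TCP [-0.06964059 -0.04990923]
tilt deg [-0.05  0.  ] h 0.065 57161
```

```bash
python3 -m jog '0 0 0 0 -0.001 0 0.75; 0 0 0 0 -0.001 0 0.75'
python3 -m jog '0 0 0 0 -0.0015 0 0.75; 0 0 0 0 -0.0015 0 0.75'
python3 -m jog '0 0 0 0 -0.001 0 0.75; 0 0 0 0 -0.001 0 0.75'
python3 -c "
from h import *
tilt()"
```

```text
time: 23.15
position: [0.5867, -0.075, 0.0088]
orientation: [-0.004, -0.651, 0.759, 0.003]
force: [-16.7, 7.4, 10.7]
width: 0.0643
finger_force: 11.8
time: 23.35
position: [0.5867, -0.075, 0.0089]
orientation: [-0.005, -0.651, 0.759, 0.004]
force: [-22.5, 10.2, 17.1]
width: 0.0641
finger_force: 15.8
time: 23.55
position: [0.5868, -0.075, 0.0089]
orientation: [-0.005, -0.651, 0.759, 0.005]
force: [-25.2, 12.8, 20.2]
width: 0.064
finger_force: 18.4
lid 59578 ((581.279052734375, -74.00642395019531), (110.33982849121094, 151.5312042236328), 81.3564453125) trayframe TCP [-0.06958336 -0.04999577]
tilt deg [-0.17  0.03] h 0.0652 57099
```

```bash
python3 -m jog '0 0 0 0 0.004 -0.002 0.75; 0 0 0 0 0.01 -0.004 0.75; 0 0 0 0 0.018 -0.004 0.75; 0 0 0 0 0.026 -0.004 0.75; 0 0 0 0 0.034 -0.004 0.75; 0 0 0 0 0.042 -0.004 0.75; 0 0 0 0 0.05 -0.004 0.75; 0 0 0 0 0.056 -0.004 0.75; 0 0 0 0 0.06 -0.004 0.75; 0 0 0 0 0.055 -0.004 0.75; 0 0 0 0 0.055 -0.004 0.75; 0 0 0 0 0.055 -0.03 0.75; 0 0 0 0 0.055 -0.07 0.75; 0 0 0 0 0.055 -0.12 0.75; 0 0 0 0 0.055 -0.17 0.75; 0 0 0 0 0.055 -0.2 0.75; 0 0 0 0 0.055 -0.2 0.75; 0 0 0 0 0.055 -0.2 0.75'
python3 - <<'E'
from h import *
im,d,P=snap("wrist"); cv2.imwrite("pics/w4.png",im); Z=P[...,2]
o=r.get_obs()["position"]
near=np.hypot(P[...,0]-o[0],P[...,1]-o[1])<.13
m=near&(Z>.060)&(Z<.07); c=cv2.minAreaRect(P[m][:,:2].astype(np.float32)*1000); print(c,wt(np.array(c[0])/1000))
a=np.radians(c[2] if c[2]>45 else c[2]+90); C=np.array(c[0])/1000
ex=np.array([np.cos(a),np.sin(a)]); ey=np.array([-np.sin(a),np.cos(a)])
q=P[...,:2]-C; bx,by=q@ex,q@ey; print("yaw",np.degrees(a))
br=(im[...,2].astype(int)-im[...,0]>8)
for n,s in(("front",br&(abs(by)<.022)&(bx>.053)&(bx<.08)&(Z>.03)&(Z<.055)),("side",br&(abs(bx)<.022)&(by<-.073)&(by>-.1)&(Z>.03)&(Z<.055))):
    v=bx[s] if n=="front" else -by[s]; print(n,s.sum(),np.percentile(v,[50,90,98]).round(4) if s.sum() else "")
E
```

```text
time: 25.4
position: [0.5407, -0.0672, 0.2105]
orientation: [0.001, -0.652, 0.759, -0.0]
force: [-0.1, 0.2, -0.2]
width: 0.0645
finger_force: 0.0
((541.4122924804688, -67.66893005371094), (109.98631286621094, 150.46258544921875), 81.47608184814453) [-0.115485   -0.04949452]
yaw 81.47608184814453
front 0 
side 0
```

View pics/w4.png

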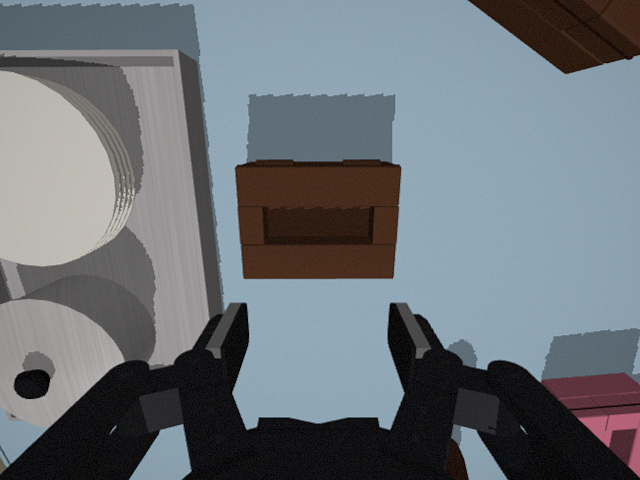

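Wrist view: the box is flat at (318,220) and clear of the tray, with no clips showing beyond the lid edges. I'll do one oblique measurement of both clips before handing in.

```bash
python3 -m jog '0 0 0 -0.03 -0.03 -0.02 0.75; 0 0 0 -0.06 -0.06 -0.02 0.75; 0 0 0 -0.09 -0.09 -0.02 0.75; 0 0 0 -0.12 -0.12 -0.02 0.75; 0 0 0 -0.12 -0.12 -0.02 0.75; 0 0 0 -0.12 -0.12 -0.02 0.75; 0 0 0 -0.12 -0.12 -0.02 0.75'
python3 - <<'E'
from h import *
im,d,P=snap("wrist"); cv2.imwrite("pics/w5.png",im); Z=P[...,2]
C=np.array([.5414,-.0677]); near=np.hypot(P[...,0]-C[0],P[...,1]-C[1])<.11
m=near&(Z>.060)&(Z<.07); c=cv2.minAreaRect(P[m][:,:2].astype(np.float32)*1000); print(c)
C=np.array(c[0])/1000; a=np.radians(c[2] if c[2]>45 else c[2]+90)
ex=np.array([np.cos(a),np.sin(a)]); ey=np.array([-np.sin(a),np.cos(a)]); q=P[...,:2]-C; bx,by=q@ex,q@ey
zz=(Z>.027)&(Z<.045); zf=(Z>.012)&(Z<.022)
for n,p,t,h in(("front",bx,by,.055),("side",-by,bx,.075)):
    g=(p>h-.006)&(p<h+.022)
    for k,s in(("clip",zz&g&(abs(t)<.02)),("face beside",zz&g&(abs(t)>.03)&(abs(t)<.05)),("face below",zf&g&(abs(t)<.02))):
        print(n,k,s.sum(),np.percentile(p[s],[10,50,90]).round(4) if s.sum() else "")
z0=np.load("top0.npz")["P"]; im,d,PT=snap("top")
w=np.zeros(Z.shape,bool); w[20:180,240:450]=1
m=w&(PT[...,2]>.042)&(PT[...,2]<.052); print("tray",cv2.minAreaRect(PT[m][:,:2].astype(np.float32)*1000))
E
```

```text
time: 26.15
position: [0.6764, 0.0328, 0.2287]
orientation: [-0.001, -0.652, 0.758, 0.001]
force: [0.6, -0.4, -0.4]
width: 0.064
finger_force: 0.0
((541.126220703125, -67.40061950683594), (109.8274917602539, 151.01467895507812), 81.51825714111328)
front clip 104 [0.0558 0.0577 0.0588]
front face beside 9 [0.0559 0.0567 0.0574]
front face below 0 
side clip 206 [0.0763 0.0791 0.0793]
side face beside 92 [0.075  0.0753 0.078 ]
side face below 0 
tray ((794.042724609375, -55.83702087402344), (400.6939697265625, 263.40179443359375), 81.62194061279297)
```

Both clips are home: the front measures 58.8 mm (stop 59) and the side 79.2 mm (stop 79). The tray hasn't moved.

```bash
python3 -c "
from h import *
print(workorder.close_job())"
```

```text
the job is handed in; nothing more can be done
None
```

I closed both clips against the tray wall and handed the job in. The last camera check put each within about 0.2 mm of its stop, with the box flat on the cloth and the tray still in its place.

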